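Send the white minis down their gravity lane

TASK

Let the three white-wine miniatures (amber glass, white caps) roll down into the tray of their lane: with your fingertips press the black rubber pad of that lane's rocker right down, so that its other end lifts the gate, and keep it down until the last of the three has rolled through. Then let the pad come back up so that the gate is fully shut behind them, and move clear. Work only that pad: do not touch or lift any bottle, leave the red-wine lane shut with its bottles in it, and leave everything else on the bench where it is.

Things in the scene. Friction and masses are not known exactly. Their poses are not given: they have to be found in the camera images.
- white_lane: Fixed grey steel gravity lane with the white-wine bottles, left or right of the other lane; 375 mm long, 198 mm wide, 160 mm high. Origin on the bench under the rocker's pivot (pivot 140 mm up), midway across. +x: downhill, away from the robot within 12 degrees; y across, z up. Floor slopes 6 degrees, then 2.5 in the tray. Waiting bottles lie at about x = 80, 30, -20 mm, back plate at -66 mm.
- white_rocker (a joint): Angle of the white lane's orange rocker about its pivot: 0 = gate fully shut (rest), 0.45 rad = pad right down on its stop, gate fully up. A spring brings it back to 0 when let go; the pad takes up to 5 N while bottles lean on the gate (half raised, it may catch on the first one) and 8 to 10 N near its stop, which is hard (never needs over 15 N). The gate clears a bottle from about 0.35 rad.
- white_pad_top (a point): Centre of the top of the ribbed black rubber pad on the near, uphill end of the white lane's rocker, 112 mm uphill of the pivot. Pad 50 mm along the lane, 80 mm across, 9 mm thick, nothing beneath. About 176 mm above the bench at rest (outer edge tilted up 13 degrees), 51 mm lower when right down (tilted 13 degrees the other way); it shifts under 8 mm along the lane. Axes as the lane's, tilting.
- white_gate_edge (a point): Middle of the lower edge of the white lane's gate: an orange plate 180 mm wide across the far end of the rocker. Shut, it is at x = 109 mm in the lane frame, 14 mm above the floor, 64 mm above the bench; fully up, 54 mm higher. Beyond it is the receiving tray, ending at a rubber stop at x = 301 mm; bottles in it rest at about x = 175, 225 and 275 mm, axes 68 mm above the bench.
- white_1: White-wine miniature bottle nearest the gate: amber glass, paper label, white cap; 50 mm diameter, 184 mm long, 0.36 kg, lying across the lane. Origin on its axis at mid-length. When the gate lifts it rolls by itself; 1 to 2 s for all three.
- white_2: Second white-wine bottle, behind white_1; same size and origin.
- white_3: Third and last white-wine bottle, behind white_2; same size and origin.
- red_lane: The same lane for the red-wine bottles; same frame and sizes.
- red_rocker (a joint): Angle of the red lane's rocker, 0 = gate shut; to be left alone.
- red_1: Red-wine miniature (nearly black glass, red cap), first behind the red lane's gate; same size and origin as the white ones. To be left alone.
- red_2: Second red-wine bottle, to be left alone.
- red_3: Third red-wine bottle, to be left alone.
- sample_bottle: Bystander: a red-wine miniature standing on the bench between the two pads, 50 mm diameter, 184 mm high; origin at the centre of its base.
- full_bottle: Bystander: full-size bottle standing at the left of the lanes, 75 mm diameter, 300 mm high; origin at the centre of its base.
- tasting_cup: Bystander: white cup at the left, 72 mm diameter, 80 mm high; origin under its centre.
- stopper_jar: Bystander: jar at the right, 84 mm diameter, 110 mm high; origin under its centre.
- tape_roll: Bystander: roll of brown packing tape lying flat at the right, 96 mm diameter, 48 mm high; origin under its centre.
- corkscrew: Bystander: T-handled corkscrew lying near the robot, wooden handle 92 mm, about 125 mm long; origin under its handle.
- marker: Bystander: marker pen lying at the right near the robot, 128 mm long, 14 mm thick; origin under its barrel.
Mind the look-alikes: they are no part of the job. Leave any purple or turquoise look-alike of the white_3 alone.

How it is judged:
On the way, in this order (a step that is already met when the one before it is completed fails the run):
1. fingertips press down the white lane's pad and its gate lifts (value of joint white_rocker above 0.15 rad and contact force between the fingers and white_rocker_c0 above 0.5 N), for 0.1 s.
2. with the pad held right down, all three white bottles have rolled through the gate (value of joint white_rocker above 0.36 rad and contact force between the fingers and white_rocker_c0 above 0.5 N and x of each of white_1, white_2, white_3 in the frame of white_lane above 0.145 m), for 0.1 s.
At the end, for the whole second after the job is handed in: All three white bottles lie at rest in their lane's tray (155 to 310 mm along the lane, within 20 mm of its middle), the white rocker is within 0.03 rad of shut, the red lane is shut, and the red bottles and bystanders are within 15 mm of where they were (x of white_1 in the frame of white_lane between 0.155 and 0.31 m and x of white_2 in the frame of white_lane between 0.155 and 0.31 m and x of white_3 in the frame of white_lane between 0.155 and 0.31 m and y of white_1 in the frame of white_lane between -0.02 and 0.02 m and y of white_2 in the frame of white_lane between -0.02 and 0.02 m and y of white_3 in the frame of white_lane between -0.02 and 0.02 m and z of white_1 in the frame of white_lane between 0.055 and 0.085 m and z of white_2 in the frame of white_lane between 0.055 and 0.085 m and z of white_3 in the frame of white_lane between 0.055 and 0.085 m and linear speed of each of white_1, white_2, white_3 below 0.03 m/s and value of joint each of white_rocker, red_rocker below 0.03 rad and distance of each of red_1, red_2, red_3, sample_bottle, full_bottle, stopper_jar, tasting_cup, tape_roll, corkscrew, marker from where it was at the start of the episode below 0.015 m); the robot touches nothing.
It fails at once if the gate was let down before the last white bottle was through (x of white_1 in the frame of white_lane above 0.145 m and x of white_3 in the frame of white_lane below 0.125 m and value of joint white_rocker below 0.2 rad).
It fails at once if the robot touched a bottle (contact force between any of the fingers, the arm and white_1 above 0.5 N or contact force between any of the fingers, the arm and white_2 above 0.5 N or contact force between any of the fingers, the arm and white_3 above 0.5 N or contact force between any of the fingers, the arm and red_1 above 0.5 N or contact force between any of the fingers, the arm and red_2 above 0.5 N or contact force between any of the fingers, the arm and red_3 above 0.5 N or contact force between any of the fingers, the arm and sample_bottle above 0.5 N or contact force between any of the fingers, the arm and full_bottle above 0.5 N).
It fails at once if a bottle was lifted (height (world z) of any of white_1, white_2, white_3, red_1, red_2, red_3 above 0.13 m or height (world z) of any of sample_bottle, full_bottle above 0.03 m).
It fails at once if the red lane's gate was opened (value of joint red_rocker above 0.08 rad).
It fails at once if a red bottle or a bystander was disturbed (distance of any of red_1, red_2, red_3, sample_bottle, full_bottle, stopper_jar, tasting_cup, tape_roll, corkscrew, marker from where it was at the start of the episode above 0.02 m).
It also fails if it takes over 38 s, if anything falls off the work surface, if the arm or the gripper's body presses on something with over 40 N, if the wrist force passes 120 N, or if a joint passes its speed limit or range.

ROBOT

A 6-joint arm with a two-finger parallel gripper is mounted at the origin on the work surface. World frame = base frame: x ahead of the robot, y to its left, z up, the work surface at z = 0. Lengths are in m, angles in rad, forces in N, time in s.
With the tool pointing down it reaches from about 0.375 to 0.975 m from the base axis. Payload 3.8 kg.
Tool frame: the origin (TCP) lies at the very end of the fingers, on their centre line; the grasp point (between the pads) lies robot.pinch_z behind it (robot.pinch_z is the distance from the TCP to the grasp point, in m); z points along the fingers, x is the direction in which the jaws open and shut, and the axes are right-handed (so a half turn about z gives the same grasp; the last joint's range is limited). The gripper opens to 88 mm and grips with 3 to 60 N. Pads are 18 mm wide; open, the fingers measure 123 mm over their backs; the gripper's body (75 mm by 187 mm) begins 45 mm behind the grasp point.
Start: joints at [1.261, 0.264, 1.604, -0, 1.274, -0.037], TCP at [0.182, 0.65, 0.239] pointing down, gripper open.
Joint ranges: [-2.63, 2.63], [-0.94, 2.18], [0.31, 2.57], [-1.31, 4.45], [0, 2.66], [-2.55, 2.55]. Speed limits (rad/s): [2.57, 2.57, 3.14, 3.14, 3.14, 3.14].

INTERFACE

Orientations are given as a 3x3 rotation matrix whose columns are the frame's x, y, z axes.
In Python, from plant import robot gives the robot as it stands.
- The arm moves only by the tool play_rows, never from a script. Its argument "increments" is a list of rows, each a list of 7 numbers: the opening, from -1 (shut) to 1 (fully open), then the shift along the world's x, y, z each as a share of 0.15 m, from -1 to 1, then the turn, a rotation vector about the world's x, y, z each as a share of pi/4 rad, from -1 to 1. In form: [[gripper, x, y, z, rx, ry, rz], ...]. A call has 1 to 20 rows; each row is the pose to reach, as a shift and turn from the pose commanded when the call began; what a row does not reach only later rows make up. A row lasts 1/8 s, in which the tool goes at most 62.5 mm and 10.7 degrees, less where a joint would pass 70% of its speed; a pose out of reach is approached as far as the arm can. A call with a number of a shift or a turn outside -1 to 1 is refused whole. A call with a gripper value outside its range is refused whole. The fingers move at their own pace and stop on an object; "grip_force" is the grip in N (left out, the last holds). Time passes only in rows, so rows that repeat a pose let the fingers close. It gives the time, the measured TCP pose, the force and the opening at its end, in the units of the state.
- robot.sense(): the state, without advancing time (a new reading comes with each control period).
- robot.snapshot(name): name is "side" or "top"; returns the picture (480x640x3 uint8, red, green, blue); there is no depth.
- robot.camera_info(name): a dict with "fx", "fy", "cx", "cy" (pixels), "distortion" ([k1, k2, p1, p2, k3] as OpenCV has them; the pictures are not rectified), "cam_to_world" (4x4, takes a point from camera to world coordinates). Camera axes: x right, y down, z forward; pixel columns grow to the right and rows downward; lengths in m; the calibration is good to about 2 mm. A picture is of the moment at which its call begins. camera_info takes no time and is no camera call.
- robot.sign_off(): hands the job in, once; it reports no verdict.
The state is a dict: "time_s": time; "joint_positions": joint angles; "qvel": joint speeds; "tau": joint torques, N m; "eef_pos": TCP position; "tool_rot": TCP orientation; "wrist_force": force on the tool from outside, world axes, zero at the start; "wrist_torque": the same for the moment, N m; "finger_gap": finger opening in m.
Only numpy, scipy, OpenCV 4.12 (cv2) and the standard library are available. Lean on these libraries where they do the work, as an engineer would, in place of code of your own. Each camera call takes 0.05 s, during which the arm holds its last target.

## Working session

There is one attempt and no reset: what is moved stays moved. The work goes in short steps, Python scripts to look and compute and a tool call to move; the robot and the scene stay as the last step left them, time stands still between calls to the robot, and variables do not carry over. Pictures are saved under pics/ and viewed, and the job is handed in when it is done.

Besides the shell and the picture viewer there is one more tool, called after ">>>" in YAML: its name, and indented under it one key for each argument. play_rows: Moves the arm, as the interface text tells. Shift numbers are shares of 0.15 m and turn numbers shares of pi/4 rad, none past 1 either way. Its arguments: {"type":"object","properties":{"increments":{"type":"array"},"grip_force":{"type":"number"}},"required":["increments"]}

```bash
mkdir -p pics; python3 - <<'E'
from plant import robot
import cv2
for n in("top","side"):
    im=robot.snapshot(n); cv2.imwrite(f"pics/{n}0.png",im[:,:,::-1]); print(n,robot.camera_info(n))
print(robot.sense(), robot.pinch_z)
E
```

```text
top {'fx': 567.7544100702924, 'fy': 567.7544100702924, 'cx': 315.4619134602933, 'cy': 234.32037279236945, 'distortion': array([0.03545726, 0.        , 0.        , 0.        , 0.        ]), 'cam_to_world': array([[-1.58760849e-02, -9.75777857e-01,  2.18186899e-01,
         1.88603014e-01],
       [-9.99873532e-01,  1.52898182e-02, -4.37519893e-03,
         2.24051310e-03],
       [ 9.33184217e-04, -2.18228767e-01, -9.75897195e-01,
         1.69583774e+00],
       [ 0.00000000e+00,  0.00000000e+00,  0.00000000e+00,
         1.00000000e+00]])}
side {'fx': 493.9166809350634, 'fy': 493.9166809350634, 'cx': 318.2164729259001, 'cy': 242.99584052849593, 'distortion': array([-0.10912768,  0.        ,  0.        ,  0.        ,  0.        ]), 'cam_to_world': array([[ 0.99610216, -0.05422398,  0.06957184,  0.40854825],
       [-0.08610901, -0.76877663,  0.63369372, -0.92304852],
       [ 0.01912381, -0.63721445, -0.77044924,  1.23581961],
       [ 0.        ,  0.        ,  0.        ,  1.        ]])}
{'time_s': 0.1, 'joint_positions': array([ 1.26113837e+00,  2.64709249e-01,  1.60520407e+00,  1.25340647e-06,
        1.27370331e+00, -3.69395640e-02]), 'qvel': array([ 8.77313428e-07, -1.82370580e-03, -2.18234620e-03,  1.53114700e-03,
       -2.00078030e-03,  1.52796894e-04]), 'tau': array([ 2.83037552e-04, -5.03622544e+01, -3.58071613e+01,  7.29198544e-02,
        2.33663135e-02, -6.04633306e-05]), 'eef_pos': array([0.18164695, 0.64944696, 0.23750934]), 'tool_rot': array([[ 2.69350082e-01,  9.63042134e-01, -6.17914598e-04],
       [ 9.63040208e-01, -2.69350780e-01, -1.92734951e-03],
       [-2.02255456e-03, -7.59448539e-05, -9.99997952e-01]]), 'wrist_force': array([-1.00153883, -0.15738512,  0.44246908]), 'wrist_torque': array([ 0.00033609,  0.01504189, -0.05362471]), 'finger_gap': 0.088070928326891} 0.0187
```

View pics/top0.png

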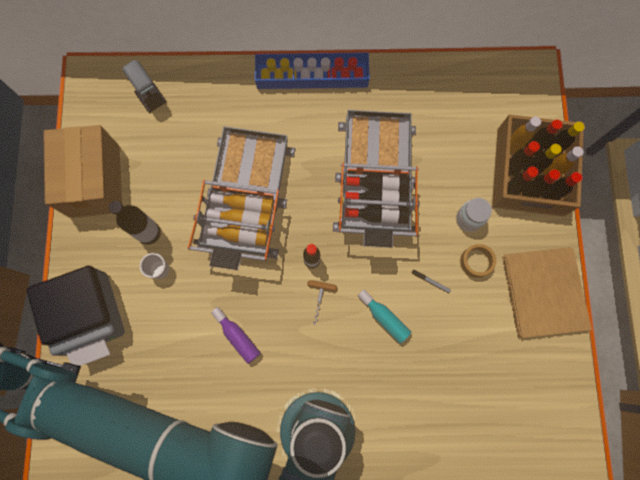

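View pics/side0.png

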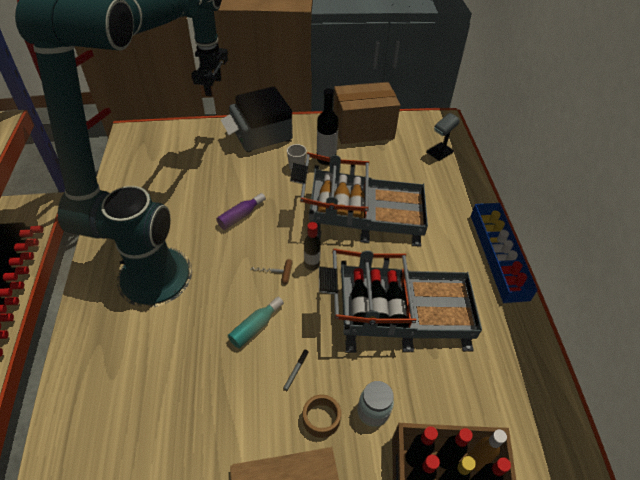

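Candidates for the target pad: the left lane's black pad, top (226,258) / side (299,172), amber bottles with white caps; and the right lane's pad, top (378,238) / side (328,280), dark bottles with red caps. The purple and turquoise bottles at top (238,338) and (385,318) are look-alikes. I choose the left pad and check it in a close crop.

```bash
python3 - <<'E'
import cv2,numpy as np
t=cv2.imread("pics/top0.png");s=cv2.imread("pics/side0.png")
a=cv2.resize(t[170:280,180:300],None,fx=5,fy=5,interpolation=cv2.INTER_CUBIC)
b=cv2.resize(s[140:250,280:340+60],None,fx=5,fy=5,interpolation=cv2.INTER_CUBIC)
cv2.imwrite("pics/cropt.png",a);cv2.imwrite("pics/crops.png",b)
E
```

```text
(no output)
```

View pics/cropt.png

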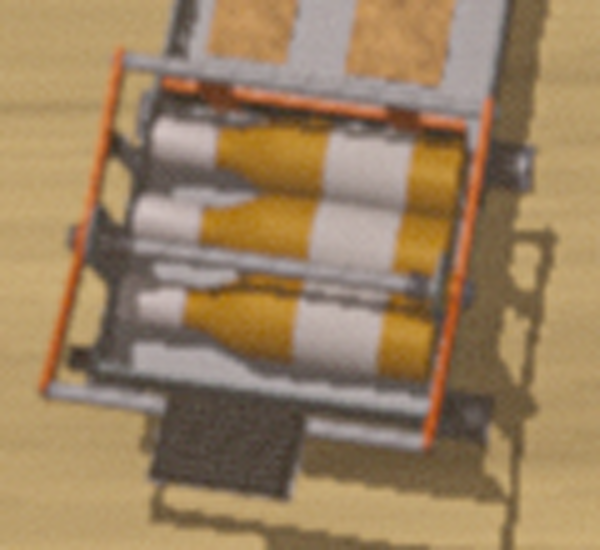

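View pics/crops.png

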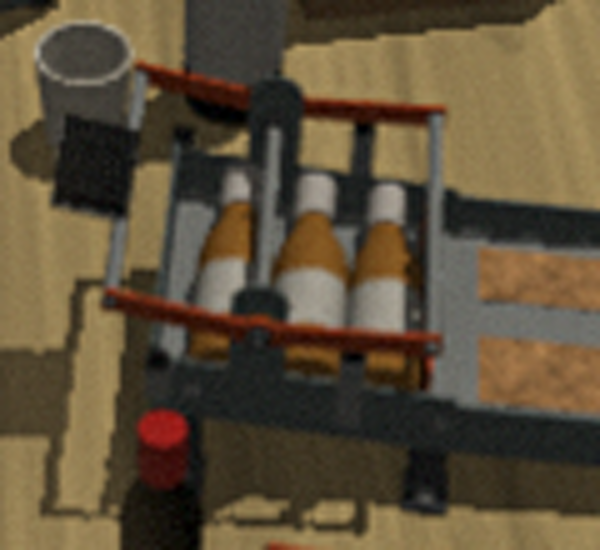

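The crops confirm amber bottles with white caps in this lane. The pad corners in the top crop are at (167,398), (305,415), (290,498) and (152,482). In the side crop they are at (137,130), (127,215), (53,205) and (67,115). Next I triangulate these.

```bash
cat > h.py <<'E'
import cv2,numpy as np
from plant import robot
def ray(n,p):
    c=robot.camera_info(n);K=np.array([[c['fx'],0,c['cx']],[0,c['fy'],c['cy']],[0,0,1]])
    u=cv2.undistortPoints(np.array([[p]],float),K,c['distortion'])[0,0]
    T=c['cam_to_world'];d=T[:3,:3]@[u[0],u[1],1];return T[:3,3],d/np.linalg.norm(d)
def tri(a,b):
    o1,d1=ray('top',a);o2,d2=ray('side',b)
    s=np.linalg.lstsq(np.c_[d1,-d2],o2-o1,rcond=None)[0]
    p=o1+s[0]*d1;q=o2+s[1]*d2;return (p+q)/2,np.linalg.norm(p-q)
def onz(n,p,z):
    o,d=ray(n,p);return o+d*(z-o[2])/d[2]
E
python3 - <<'E'
from h import *
T=[(167,398),(305,415),(290,498),(152,482)];S=[(137,130),(127,215),(53,205),(67,115)]
P=[]
for a,b in zip(T,S):
    p,e=tri((180+a[0]/5,170+a[1]/5),(280+b[0]/5,140+b[1]/5));P.append(p);print(p.round(4),round(e,4))
P=np.array(P);print(P.mean(0)); 
# rocker bars: orange corner tips in top: pts TL(120,55) BL(45,388) TR(490,103) BR(430,440)
for n,p in dict(TL=(120,55),BL=(45,388),TR=(490,103),BR=(430,440)).items(): print(n,onz('top',(180+p[0]/5,170+p[1]/5),0.15).round(3))
for n,a,b in (('BL',(45,388),(140,70)),('BR',(430,440),(112,298)),('TL',(120,55),(440,112)),('TR',(490,103),(433,345))):
    print(n,*tri((180+a[0]/5,170+a[1]/5),(280+b[0]/5,140+b[1]/5)))
print('sample top', tri((312,249.),(280+163/5,140+425/5)))
E
```

```text
[0.4945 0.2755 0.1702] 0.0064
[0.4836 0.2003 0.1672] 0.0049
[0.4375 0.2073 0.172 ] 0.0056
[0.4482 0.281  0.1803] 0.0099
[0.46596042 0.24104321 0.17242891]
TL [0.695 0.31  0.15 ]
BL [0.502 0.346 0.15 ]
TR [0.663 0.1   0.15 ]
BR [0.469 0.133 0.15 ]
BL [0.50207549 0.34377496 0.16263698] 0.005176193177818965
BR [0.46957808 0.13229751 0.16319789] 0.005269903836993283
TL [0.70033541 0.31170138 0.14264196] 0.006386132637762847
TR [0.66598113 0.10012037 0.14240918] 0.0012688033972896523
sample top (array([0.48929525, 0.00598499, 0.18667858]), np.float64(0.007644513872669012))
```

>>> play_rows:
  increments:
    - [-1,0,0,0.5,0,0,0]
    - [-1,0,-0.4,0.7,0,0,0.05]
    - [-1,0.2,-0.8,0.7,0,0,0.1]
    - [-1,0.4,-1,0.7,0,0,0.14]
    - [-1,0.4,-1,0.7,0,0,0.14]
    - [-1,0.4,-1,0.7,0,0,0.14]
  grip_force: 20

```text
time_s: 0.85
eef_pos: [0.2418, 0.5001, 0.3434]
tool_rot: [[0.163, 0.987, -0.001], [0.987, -0.163, 0.0], [0.0, -0.001, -1.0]]
wrist_force: [-0.7, 0.7, 0.4]
finger_gap: 0.0304
```

```bash
python3 - <<'E'
from h import *
for n,p in dict(cap_full=(118,208)).items(): print(n,onz('top',p,0.3))
print(tri((118,208),(329,91)), tri((147,240),(327,160)))
E
```

```text
cap_full [0.57684343 0.49514643 0.3       ]
(array([0.58069147, 0.49477739, 0.30333007]), np.float64(0.009226202892469261)) (array([ 0.57709164,  0.51582419, -0.02034751]), np.float64(0.02860714302932353))
```

>>> play_rows:
  increments:
    - [-1,0.3,-0.4,0,0,0,0]
    - [-1,0.6,-0.8,0,0,0,0]
    - [-1,0.8,-1,0,0,0,0]
    - [-1,0.8,-1,0,0,0,0]
    - [-1,0.8,-1,0,0,0,0]

```text
time_s: 1.48
eef_pos: [0.3616, 0.351, 0.3433]
tool_rot: [[0.162, 0.987, -0.001], [0.987, -0.162, 0.0], [0.0, -0.001, -1.0]]
wrist_force: [0.8, -0.4, 0.5]
finger_gap: 0.0002
```

>>> play_rows:
  increments:
    - [-1,0.33,-0.36,0,0,0,0]
    - [-1,0.66,-0.72,0,0,0,0]
    - [-1,0.66,-0.72,-0.3,0,0,0]
    - [-1,0.66,-0.72,-0.6,0,0,0]
    - [-1,0.66,-0.72,-0.8,0,0,0]
    - [-1,0.66,-0.72,-0.8,0,0,0]
    - [-1,0.66,-0.72,-0.8,0,0,0]

```text
time_s: 2.35
eef_pos: [0.4611, 0.2438, 0.2249]
tool_rot: [[0.16, 0.987, 0.001], [0.987, -0.16, 0.001], [0.001, 0.001, -1.0]]
wrist_force: [0.5, 0.2, -0.3]
finger_gap: 0.0008
```

```bash
python3 - <<'E'
from h import *
s=robot.snapshot('side')[:,:,::-1];t=robot.snapshot('top')[:,:,::-1]
a=cv2.resize(s[90:240,240:390],None,fx=4,fy=4,interpolation=cv2.INTER_CUBIC)
cv2.imwrite("pics/s1.png",a);cv2.imwrite("pics/t1.png",t)
x=robot.sense();print(x['eef_pos'],x['finger_gap'],x['wrist_force'])
E
```

```text
[0.46177366 0.24348241 0.22584532] 0.0005211740263852073 [-0.39972937 -0.2666292   0.44519353]
```

View pics/s1.png

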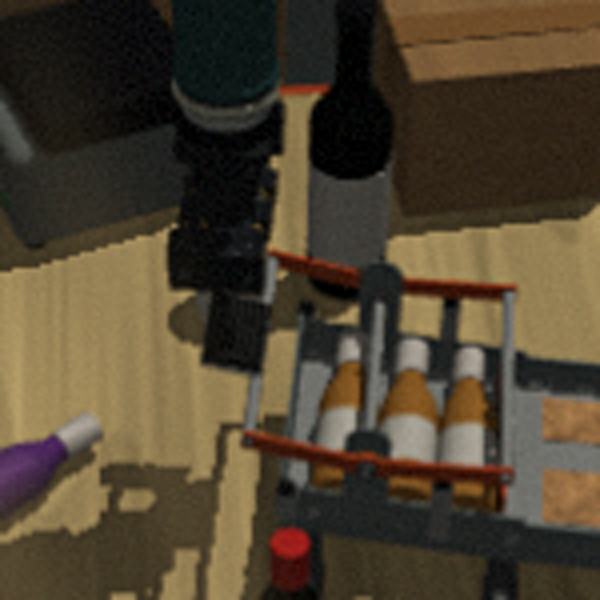

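View pics/t1.png

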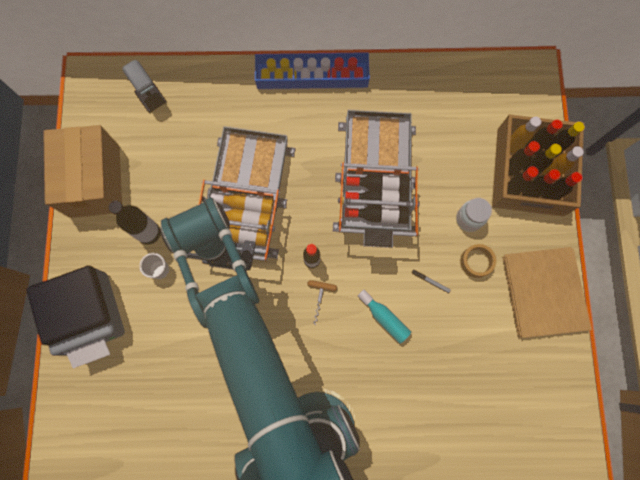

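```bash
python3 - <<'E'
from h import *
def proj(n,p):
    c=robot.camera_info(n);K=np.array([[c['fx'],0,c['cx']],[0,c['fy'],c['cy']],[0,0,1]]);W=np.linalg.inv(c['cam_to_world'])
    r=cv2.Rodrigues(W[:3,:3])[0];return cv2.projectPoints(np.array([p],float),r,W[:3,3],K,c['distortion'])[0].ravel()
for p in([.4618,.2435,.2258],[.4618,.2435,.175],[.466,.241,.176]):
    print((proj('side',p)-[240,90])*4)
s=cv2.imread('pics/s1.png')
z=cv2.convertScaleAbs(s[180:400,120:340],alpha=2.5,beta=0)
cv2.imwrite('pics/s1z.png',cv2.resize(z,None,fx=2.5,fy=2.5))
E
```

```text
[226.49193139 280.44607965]
[227.35932635 329.37454704]
[232.83089903 330.32587565]
```

View pics/s1z.png

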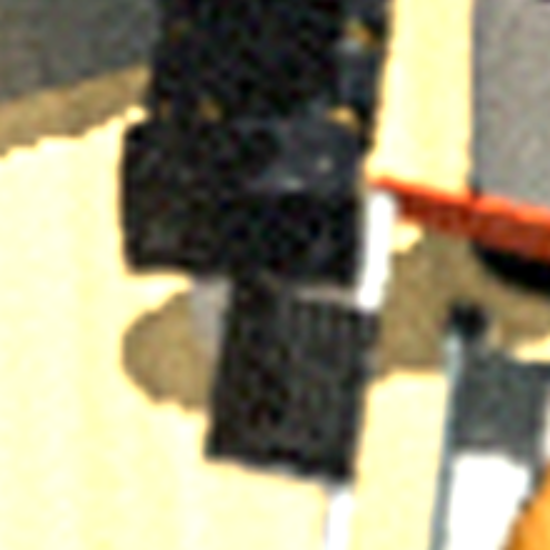

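The pad spans crop columns 205–270, and the fingertip sits at about column 225, roughly 7 mm outward of its centre. I nudge +3 mm in x and then press.

>>> play_rows:
  increments:
    - [-1,0.02,-0.01,-0.15,0,0,0]
    - [-1,0.02,-0.01,-0.3,0,0,0]
    - [-1,0.02,-0.01,-0.36,0,0,0]
    - [-1,0.02,-0.01,-0.42,0,0,0]
    - [-1,0.02,-0.01,-0.48,0,0,0]
    - [-1,0.02,-0.01,-0.54,0,0,0]
    - [-1,0.02,-0.01,-0.6,0,0,0]
    - [-1,0.02,-0.01,-0.63,0,0,0]
    - [-1,0.02,-0.01,-0.63,0,0,0]

```text
time_s: 3.58
eef_pos: [0.4641, 0.2417, 0.1317]
tool_rot: [[0.162, 0.987, 0.001], [0.987, -0.162, 0.002], [0.002, 0.0, -1.0]]
wrist_force: [-5.6, 0.8, 8.9]
finger_gap: 0.0003
```

```bash
python3 - <<'E'
from h import *
s=robot.snapshot('side')[:,:,::-1]
a=cv2.resize(s[110:260,260:460],None,fx=4,fy=4,interpolation=cv2.INTER_CUBIC)
cv2.imwrite("pics/s2.png",a)
x=robot.sense();print(x['time_s'],x['eef_pos'],x['wrist_force'])
E
```

```text
3.625 [0.46408045 0.24166005 0.13188479] [-6.00687934e+00  9.06380613e-03  9.33260850e+00]
```

View pics/s2.png

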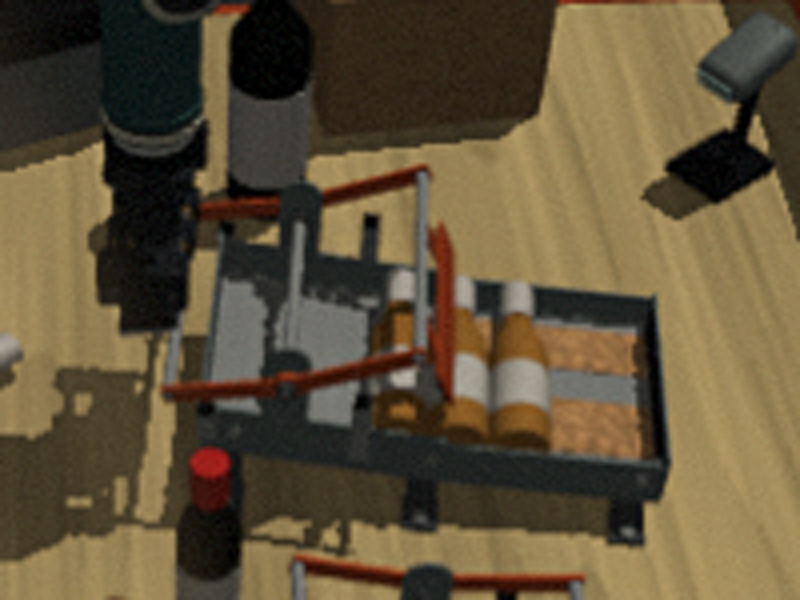

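The gate is up. Two bottles are past it, and the third is at about (395,350), about to pass. I press 3 mm more and hold.

>>> play_rows:
  increments:
    - [-1,0,0,-0.02,0,0,0]
    - [-1,0,0,-0.02,0,0,0]
    - [-1,0,0,-0.02,0,0,0]
    - [-1,0,0,-0.02,0,0,0]
    - [-1,0,0,-0.02,0,0,0]
    - [-1,0,0,-0.02,0,0,0]
    - [-1,0,0,-0.02,0,0,0]
    - [-1,0,0,-0.02,0,0,0]
    - [-1,0,0,-0.02,0,0,0]
    - [-1,0,0,-0.02,0,0,0]
    - [-1,0,0,-0.02,0,0,0]
    - [-1,0,0,-0.02,0,0,0]

```text
time_s: 5.12
eef_pos: [0.4643, 0.2417, 0.1292]
tool_rot: [[0.162, 0.987, 0.001], [0.987, -0.162, 0.002], [0.002, 0.001, -1.0]]
wrist_force: [-5.3, -1.1, 8.4]
finger_gap: 0.0003
```

```bash
python3 - <<'E'
from h import *
s=robot.snapshot('side')[:,:,::-1]
a=cv2.resize(s[110:260,260:460],None,fx=4,fy=4,interpolation=cv2.INTER_CUBIC)
cv2.imwrite("pics/s3.png",a)
x=robot.sense();print(x['time_s'],x['eef_pos'],x['wrist_force'])
E
```

```text
5.175 [0.46432197 0.24167597 0.12919903] [-5.42672148 -0.09890998  8.90490474]
```

View pics/s3.png

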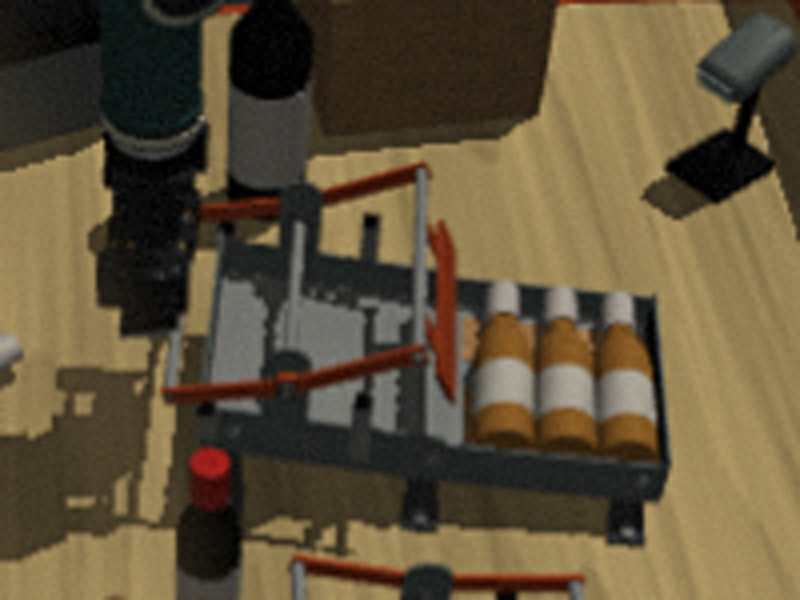

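All three bottles are through and resting in the tray, at crop columns 505, 562 and 625. Before releasing I press a little further to confirm the stop.

>>> play_rows:
  increments:
    - [-1,0,0,-0.01,0,0,0]
    - [-1,0,0,-0.02,0,0,0]
    - [-1,0,0,-0.02,0,0,0]
    - [-1,0,0,-0.02,0,0,0]

```text
time_s: 5.68
eef_pos: [0.4646, 0.2416, 0.127]
tool_rot: [[0.162, 0.987, 0.002], [0.987, -0.162, 0.002], [0.002, 0.001, -1.0]]
wrist_force: [-6.8, -1.1, 13.5]
finger_gap: 0.0009
```

The force rose to 13.5 N, so the stop is reached. Now I release steadily.

>>> play_rows:
  increments:
    - [-1,0,0,0,0,0,0]
    - [-1,0,0,0,0,0,0]
    - [-1,0,0,0.1,0,0,0]
    - [-1,0,0,0.2,0,0,0]
    - [-1,0,0,0.3,0,0,0]
    - [-1,0,0,0.4,0,0,0]
    - [-1,-0.02,0,0.6,0,0,0]
    - [-1,-0.05,0,0.9,0,0,0]
    - [-1,-0.1,0.0,1,0,0,0]
    - [-1,-0.1,0.0,1,0,0,0]

```text
time_s: 6.92
eef_pos: [0.4487, 0.2408, 0.274]
tool_rot: [[0.162, 0.987, 0.001], [0.987, -0.162, 0.001], [0.001, 0.001, -1.0]]
wrist_force: [0.4, -0.7, -0.1]
finger_gap: 0.0005
```

>>> play_rows:
  increments:
    - [-1,-0.3,0.2,0.3,0,0,0]
    - [-1,-0.6,0.5,0.5,0,0,0]
    - [-1,-0.7,0.8,0.5,0,0,0]
    - [-1,-0.7,0.8,0.5,0,0,0]
    - [-1,-0.7,0.8,0.5,0,0,0]
    - [-1,-0.7,0.8,0.5,0,0,0]

```text
time_s: 7.68
eef_pos: [0.3441, 0.3592, 0.3466]
tool_rot: [[0.164, 0.987, -0.002], [0.987, -0.164, -0.002], [-0.002, -0.001, -1.0]]
wrist_force: [0.3, -0.5, 0.7]
finger_gap: 0.0005
```

```bash
python3 - <<'E'
from h import *
s=robot.snapshot('side')[:,:,::-1];t=robot.snapshot('top')[:,:,::-1]
cv2.imwrite("pics/s4.png",cv2.resize(s[110:260,260:460],None,fx=4,fy=4,interpolation=cv2.INTER_CUBIC));cv2.imwrite("pics/t4.png",t)
x=robot.sense();print(x['time_s'],x['eef_pos'],x['wrist_force'],abs(x['qvel']).max())
# change vs start images in the red/bystander areas, and rocker tips
t0=cv2.imread('pics/top0.png').astype(int);s0=cv2.imread('pics/side0.png').astype(int)
for n,a,b,R in(('top',t0,t,(100,240,330,500)),('topmid',t0,t,(235,330,300,345)),('side red',s0,s,(220,420,240,500)),('rocker tips side',s0,s,(168,218,300,322))):
    d=abs(a-b)[R[0]:R[1],R[2]:R[3]].max(2);print(n,d.mean().round(1),(d>50).sum())
E
```

```text
7.775 [0.34438351 0.35932248 0.3472868 ] [ 0.30134258  0.86179151 -0.06555235] 0.009364968867583772
top 9.0 0
topmid 9.2 0
side red 3.9 129
rocker tips side 8.0 46
```

View pics/s4.png

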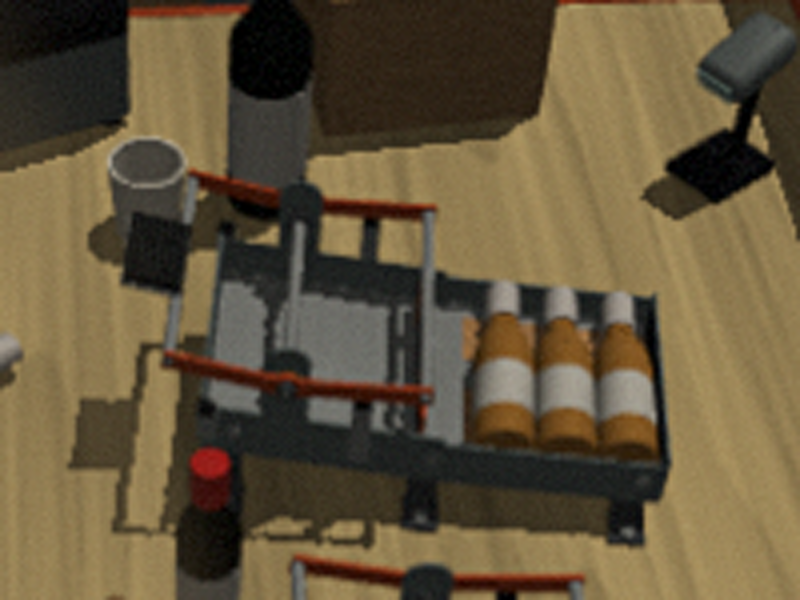

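View pics/t4.png

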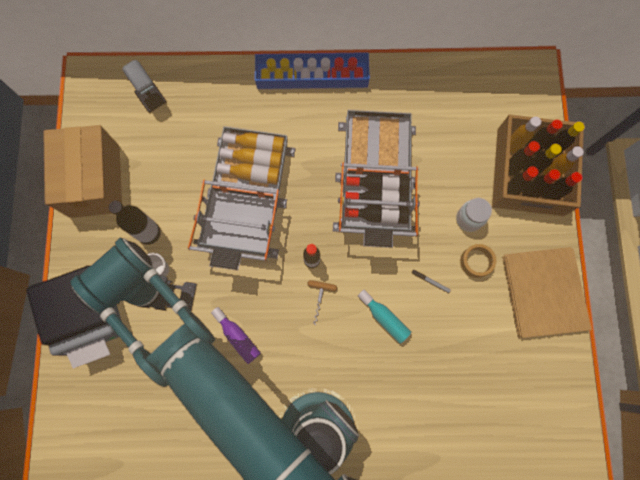

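The final pictures show all three bottles in the tray, at top view rows 140–173. The rocker's near tip is back at side pixel (302,199), where it started, and the arm is clear. I hand in.

```bash
python3 -c "
from plant import robot
print(robot.sign_off())"
```

```text
the job is handed in; nothing more can be done
None
```

I pressed the white lane's pad down with closed fingertips and held it until all three amber bottles had rolled through. I then released it, moved clear and handed the job in; no verdict was reported.

- **Press:** Force was about 9 N while the bottles rolled through, rising to 13.5 N when I pressed on to the stop.
- **Final pictures:** All three bottles lie in the tray. The rocker's near tip is back at its starting pixel, so the gate looks shut. The arm was clear, and the wrist force was about 1 N, no more than before the press. I judged the bottles' positions in the tray by eye and did not measure them in the lane frame.
- **Red lane and bystanders:** The top view shows no change over the red lane and the items beside it. In the side view, 129 pixels in the red-lane window changed by more than 50 levels. I put that down to the white lane's shadows and bottles at the window's edge and did not look further.
- **Rocker check:** 46 pixels changed by more than 50 levels in the window around the rocker's near end. I did not trace these either and relied on the tip position.

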